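Clip the eared tube plate into the mixer's bracket

TASK

Take the tube plate that has an ear at each end by its black bar and slide both ears down between the spring clips of the bracket on the mixer, feeling for the slots, until the plate lies fully home and flat on the mixer's platform; then let go. Push gently, by feel, so that the bracket is not bent, and leave everything else where it stands.

Things in the scene. Friction and masses are not known exactly. Their poses are not given: they have to be found in the camera images.
- plate_mid (a point): middle of the tube plate: on its vertical centre line, half-way up, 21 mm above the underside, 11 mm above the plate's upper face and 21 mm below the top of its black grip bar. The bar is 14 mm thick (x), 36 mm long (y), 32 mm high. Axes: x across, y from ear to ear, z up
- plate: the tube plate: aluminium, 60 mm (x) by 112 mm (y), 10 mm thick, twelve dark wells, and in the middle of each short end an ear as thick as the plate, 14 mm wide (x), 15 mm long (y); 142 mm over the ears. A black grip bar stands on its middle. 0.2 to 0.3 kg. Either way round fits. Origin under its centre
- deck (a point): fixed point over the middle of the mixer's housing, level with the top of its flat dark platform, 56 mm above the table. The platform, with the bracket, has stopped somewhere in its stroke: its own middle lies up to 5 mm from here along x and up to 8 mm along y, not turned, and is held firmly there. With the plate home, plate_mid is 21 mm higher than this point. Axes: x across the slots, y from slot to slot, z up
- mixer: white bench mixer, housing 190 x 200 mm, fixed; origin under its centre, axes as for deck. Bracket on the platform: two pairs of aluminium posts 30 mm high, inner faces 58.5 mm from the platform's middle along +y and -y (2.5 mm play for the plate at each end), 14 mm deep in y. Off by over about 2 mm (x) or 2.5 mm (y), the plate lands on clip or post tops. Keep pushes well below 50 N: more bends the bracket
- post_top (a point): the point 30 mm above deck: height of the post tops. Between the posts of a pair is a slot 21 mm wide in x, lined on both sides with steel spring clips, 18 mm apart at their tops (27 mm up), narrowing to 11 mm from 16 mm above the platform down. An ear's underside meets them about 20 mm above the platform; pushing both ears down takes roughly 4 to 14 N, no click; on the platform it turns hard
- plain: the other plate, which does not belong here: 60 x 92 x 10 mm with the same black bar on top but NO ears; origin under its centre
- dish: closed clear round culture dish, 60 mm across, 13 mm high; origin under its centre
- vial: small amber jar with white cap, 30 mm across, 55 mm high; origin under its centre
- jar: small white jar, 36 mm across, 50 mm high; origin under its centre
- bottle: amber bottle, 70 mm across, 170 mm high; origin under its centre
- rack: red tube rack, 100 x 240 mm, up to 63 mm high with its tubes; origin under its centre
- pipette: white pipette lying down, about 220 mm long, 24 mm thick; origin under it
- swabs: open white box of swabs, 90 x 130 x 50 mm; origin under its centre
There are look-alikes about, which are no part of the job. Leave any red or yellow look-alike of the plate alone.

How it is judged (in metres and radians):
On the way, in this order (a step that is already met when the one before it is completed fails the run):
1. the eared plate is lifted in the gripper (height (world z) of plate_mid above 0.08 m and contact force between the fingers and plate above 0.5 N), for 0.1 s.
2. both ears are in their slots, the plate held in the gripper and not yet home (x of plate_mid in the frame of deck between -0.008 and 0.008 m and y of plate_mid in the frame of deck between -0.011 and 0.011 m and z of plate_mid in the frame of deck between 0.025 and 0.046 m and angle between the y axis of plate_mid and the y axis of deck, either way round below 0.08 rad and contact force between the fingers and plate above 0.5 N), for 0.05 s.
At the end, for the whole second after the job is handed in: the eared plate lies at rest in the bracket, both ears in the slots, its centre within 8 mm (x) and 11 mm (y) of deck (the slots fix it closer), its underside within 1.5 mm of the platform and flat within 0.02 rad, let go (x of plate_mid in the frame of deck between -0.008 and 0.008 m and y of plate_mid in the frame of deck between -0.011 and 0.011 m and z of plate_mid in the frame of deck below 0.0225 m and angle between the z axis of plate_mid and the z axis of deck, either way round below 0.02 rad and angle between the y axis of plate_mid and the y axis of deck, either way round below 0.05 rad and linear speed of plate below 0.01 m/s); the robot touches nothing.
It fails at once if the plate is pushed on the mixer with more than 50 N before it is home, or 90 N once home ((contact force between plate and mixer above 50 N and z of plate_mid in the frame of deck above 0.0235 m) or contact force between plate and mixer above 90 N).
It fails at once if the robot pushes on the mixer itself with more than 25 N (contact force between any of the arm, the fingers and mixer above 25 N).
It fails at once if another thing on the table is moved more than 25 mm (distance of any of plain, dish, vial, jar, bottle, rack, pipette, swabs from where it was at the start of the episode above 0.025 m).
It also fails if it takes over 72 s, if anything falls off the work surface, if the arm or the gripper's body presses on something with over 40 N, if the wrist force passes 120 N, or if a joint passes its speed limit or range.

ROBOT

A 6-joint arm with a two-finger parallel gripper is mounted at the origin on the work surface. World frame = base frame: x ahead of the robot, y to its left, z up, the work surface at z = 0. Lengths are in mm, angles in rad, forces in N, time in s.
With the tool pointing down it reaches from about 275 to 825 mm from the base axis. Payload 4.9 kg.
Tool frame: the origin (TCP) lies at the very end of the fingers, on their centre line; the grasp point (between the pads) lies 19 mm behind it; z points along the fingers, y is the direction in which the jaws open and shut (so a half turn about z gives the same grasp; the last joint's range is limited). The gripper opens to 85 mm and grips with 20 to 120 N. Pads are 22 mm wide; open, the fingers measure 114 mm over their backs; the gripper's body (76 mm by 85 mm) begins 54 mm behind the grasp point. The pads swing forward as they close: fully open they stand 13 mm farther back than shut.
Start: joints at [1.094, 0.326, -0.193, 1.052, 0, 1.437], TCP at [184.864, 518.019, 231.281] pointing down, gripper open.
Joint ranges: [-2.65, 2.65], [-0.97, 1.79], [-1.3, 1.35], [-1.93, 2.1], [-1.47, 1.37], [-3.14, 3.14]. Speed limits (rad/s): [2.57, 2.57, 3.14, 3.14, 3.14, 3.14].

INTERFACE

Orientations are given as [roll, pitch, yaw] about the fixed x, y, z axes, in that order (R = Rz(yaw) Ry(pitch) Rx(roll)).
In Python, from bench import bot, solve_ik, imaging gives the robot as it stands. Calls block until the motion is done:
- bot.move_ptp(position, orientation): joint-space move of the TCP to a pose.
- bot.movel(position, rot=None, max_speed=150, threshold=None): straight line of the TCP; rot=None keeps the orientation; max_speed is the mean speed in mm/s. With threshold (N) it stops when the force on the tool has changed by that much, and returns True; else False.
- bot.move_j(angles): joint-space move.
- bot.grip(opening, effort=None): opening from 0.0 (shut) to 1.0 (fully open); effort is the grip in N (None keeps the last); returns when the fingers have stopped.
- bot.dwell(seconds).
- solve_ik(position, orientation): joint angles nearest the present ones, or None.
- bot.get_state(): the state.
- imaging.capture(name): name is "scene" or "top" or "wrist"; returns the picture (384x512x3 uint8, blue, green, red); there is no depth.
- imaging.camera_model(name): a dict with "K" (3x3 intrinsics, pixels), "k1" (the pictures are not rectified: a ray, as slopes to the right and down, at radius r is drawn at 1 + k1 r^2 times it, then the intrinsics apply), "position" and "rotation" of the camera in the world. Camera axes: x right, y up, looking along -z (the intrinsics and any distortion apply to the point x, -y, -z); pixel columns grow to the right and rows downward; lengths in mm; the calibration is good to about 2 mm. A picture is of the moment at which its call begins: read the wrist's pose just before it. camera_model takes no time and is no camera call; for the wrist camera it gives the pose at the moment of the call.
A pose or a line that the arm cannot do raises bot.IKError and nothing moves.
- bot.sign_off(): hands the job in, once; it reports no verdict.
The state is a dict: "t": time; "qpos": joint angles; "joint_velocities": joint speeds; "effort": joint torques, N m; "tcp_pos": TCP position; "orientation": TCP orientation; "contact_force": force on the tool from outside, world axes, zero at the start; "wrist_torque": the same for the moment, N m; "opening": opening from 0.0 (shut) to 1.0 (fully open).
Only numpy, scipy, OpenCV 4.12 (cv2) and the standard library are available. Lean on these libraries where they do the work, as an engineer would, in place of code of your own. Each camera call takes 0.05 s, during which the arm holds its last target.

## Working session

There is one attempt and no reset: what is moved stays moved. The work goes in short steps, each a Python script; the robot and the scene stay as the last script left them, time stands still between calls to the robot, and variables do not carry over. Pictures are saved under pics/ and viewed, and the job is handed in when it is done.

```bash
mkdir -p pics
python3 - <<'E'
from bench import bot, solve_ik, imaging
import cv2
for n in ("scene","top","wrist"):
    m=imaging.camera_model(n); print(n,m)
    cv2.imwrite(f"pics/{n}0.png",imaging.capture(n))
print(bot.get_state())
E
```

```text
scene {'K': array([[395.48460268,   0.        , 253.42360556],
       [  0.        , 395.48460268, 191.4687654 ],
       [  0.        ,   0.        ,   1.        ]]), 'k1': 0.02916768328026982, 'position': array([1188.65933983,  285.83450031,  736.27387165]), 'rotation': array([ 0.89900711, -0.02254564,  2.1626972 ])}
top {'K': array([[384.20273103,   0.        , 257.90866273],
       [  0.        , 384.20273103, 190.63372476],
       [  0.        ,   0.        ,   1.        ]]), 'k1': -0.07337959249255917, 'position': array([ 359.45491467, -160.45897665, 1117.27808063]), 'rotation': array([ 0.15068203,  0.01531904, -1.55228358])}
wrist {'K': array([[345.39128845,   0.        , 260.24359529],
       [  0.        , 345.39128845, 195.00301927],
       [  0.        ,   0.        ,   1.        ]]), 'k1': -0.0814408992324975, 'position': array([112.846421  , 543.98945091, 373.17800993]), 'rotation': array([-0.31245322,  0.00138957,  1.22741743])}
{'t': 0.15, 'qpos': array([ 1.09381067e+00,  3.26729924e-01, -1.93334998e-01,  1.05202631e+00,
       -2.64751106e-05,  1.43659641e+00]), 'joint_velocities': array([ 9.34698287e-04, -1.93190372e-03,  3.94818199e-03,  1.50723332e-04,
        7.41361488e-05, -3.32072501e-04]), 'effort': array([-7.80132759e-04, -4.43704820e+01,  2.62664634e+01,  1.04816206e-02,
       -2.03947980e-04,  9.44204629e-06]), 'tcp_pos': array([184.65445304, 517.6085081 , 230.71281816]), 'orientation': array([-3.14030585e+00, -1.47018336e-04,  2.79880684e+00]), 'contact_force': array([-0.3677182 , -1.12269044, -0.79073064]), 'wrist_torque': array([-0.02195186, -0.01131477,  0.00858916]), 'opening': 1.0028387979870754}
```

View pics/scene0.png

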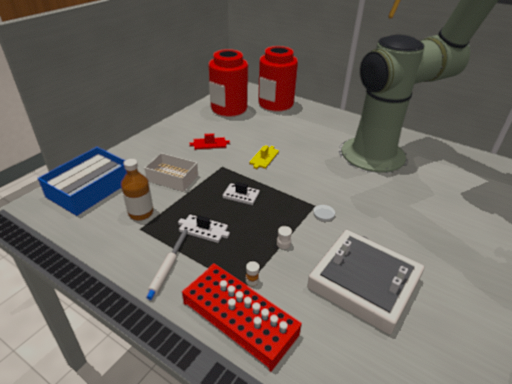

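View pics/top0.png

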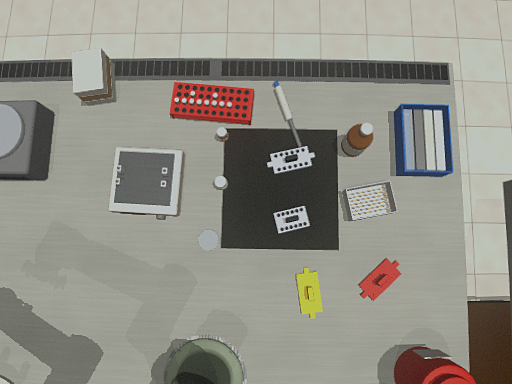

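View pics/wrist0.png

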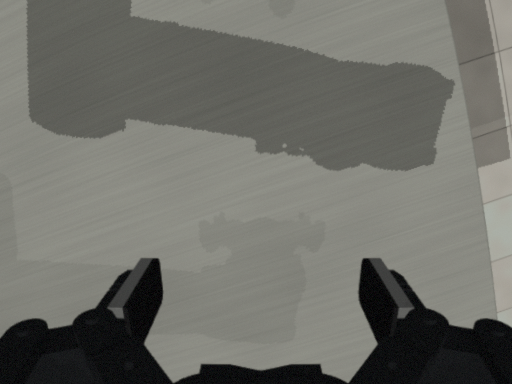

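```bash
cat > h.py <<'E'
import numpy as np, cv2
from scipy.spatial.transform import Rotation as Ro
from bench import bot, solve_ik, imaging
def D(m): return np.array([m['k1'],0,0,0,0])
def ray(m,uv):
    p=np.asarray(uv,float).reshape(-1,2)
    x=cv2.undistortPointsIter(p.reshape(-1,1,2),m['K'],D(m),None,None,(3,100,1e-12)).reshape(-1,2)
    d=np.c_[x[:,0],-x[:,1],-np.ones(len(x))]
    return d@Ro.from_euler('xyz',m['rotation']).as_matrix().T
def unp(m,uv,z):
    d=ray(m,uv);c=m['position']
    return c+d*((z-c[2])/d[:,2])[:,None]
def proj(m,X):
    X=np.asarray(X,float).reshape(-1,3)
    R=Ro.from_euler('xyz',m['rotation']).as_matrix()
    p=(X-m['position'])@R
    p=p*[1,-1,-1]
    return cv2.projectPoints(p,np.zeros(3),np.zeros(3),m['K'],D(m))[0].reshape(-1,2)
E
python3 - <<'E'
import cv2
a=cv2.imread('pics/top0.png')
cv2.imwrite('pics/c1.png',cv2.resize(a[140:224,100:200],None,fx=7,fy=7,interpolation=cv2.INTER_CUBIC))
cv2.imwrite('pics/c2.png',cv2.resize(a[130:190,250:350],None,fx=8,fy=8,interpolation=cv2.INTER_CUBIC))
from h import *
m=imaging.camera_model('top')
print(unp(m,[[291,159]],42),unp(m,[[146,181]],56),unp(m,[[292,220]],10))
print(unp(m,[[270,163],[313,155]],10))
E
```

```text
[[ 615.62890093 -234.11111855   42.        ]] [[542.7731881  176.64852213  56.        ]] [[ 443.28674354 -240.18221352   10.        ]]
[[ 610.19899906 -174.49899429   10.        ]
 [ 636.44147754 -301.30563159   10.        ]]
```

View pics/c1.png

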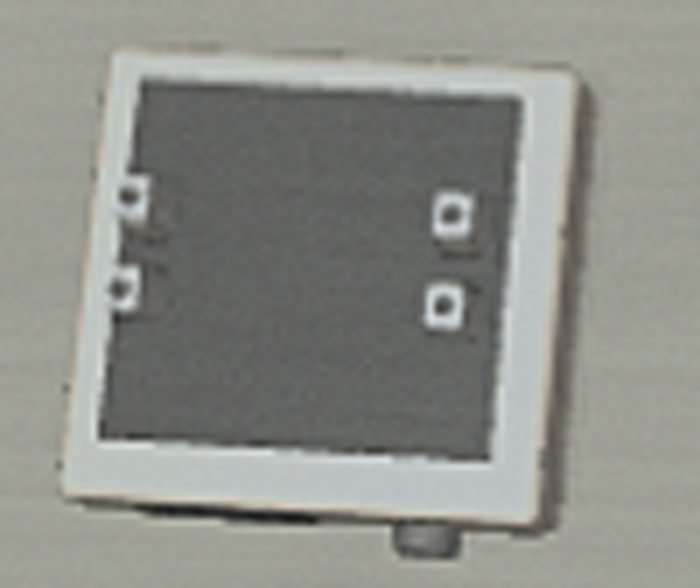

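View pics/c2.png

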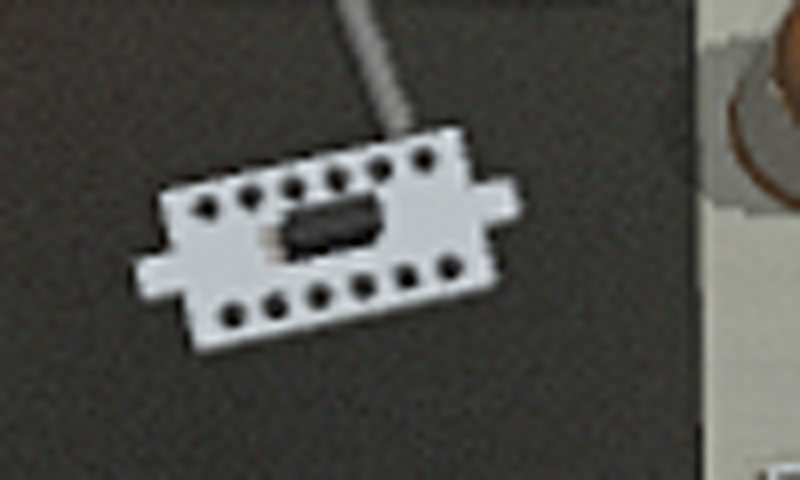

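Run:
```python
from h import *
bot.move_ptp([615,-234,200],[np.pi,0,np.pi/2+.2])
bot.grip(0.55,40)
bot.dwell(.3)
m=imaging.camera_model('wrist'); im=imaging.capture('wrist')
cv2.imwrite('pics/w1.png',im); cv2.imwrite('pics/w1b.png',cv2.resize(im,None,fx=1.5,fy=1.5,interpolation=cv2.INTER_CUBIC))
import pickle; pickle.dump(m,open('w1.pkl','wb'))
s=bot.get_state();print(s['t'],s['tcp_pos'],s['orientation'],s['qpos'],s['contact_force'],s['opening'])
```

```text
4.0083 [ 615.00358577 -234.03748165  200.01567052] [3.14155358e+00 5.05362768e-06 1.77076665e+00] [-4.75717614e-01  5.48142351e-01  7.35263006e-02  1.09614663e+00
  2.04959272e-05  8.95108392e-01] [-0.21006577 -0.34540732  0.04085392] 0.5500604359107016
```

View pics/w1b.png

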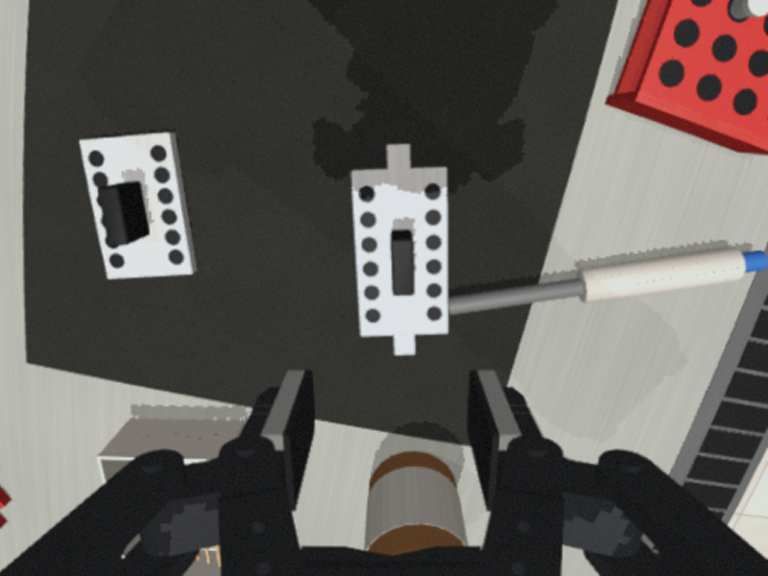

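Run:
```python
from h import *
import pickle
m=pickle.load(open('w1.pkl','rb'))
px=np.array([[351,171],[447,168],[448,333],[360,336],[387,145],[411,145],[395,355],[414,355]])/1.5
P=unp(m,px,10)[:,:2]
# image up=+y, image right=+x
M=np.array([[-30,56],[30,56],[30,-56],[-30,-56],[-7,71],[7,71],[-7,-71],[7,-71]],float)
A,B=M-M.mean(0),P-P.mean(0)
th=np.arctan2((A[:,0]*B[:,1]-A[:,1]*B[:,0]).sum(),(A*B).sum())
R=np.array([[np.cos(th),-np.sin(th)],[np.sin(th),np.cos(th)]])
print(th,P.mean(0)-R@M.mean(0)); print((B-A@R.T).round(1))
print(unp(m,np.array([[401,231],[401,295]])/1.5,42))
t=imaging.camera_model('top')
# mixer: px of the crop/7+offset
C=np.array([[140,82],[522,98],[492,460],[100,438]])/7+[100,140]
Q=unp(t,C,56);print('platform',Q.round(1),Q.mean(0))
H=np.array([[113,50],[577,70],[537,523],[65,495]])/7+[100,140]
posts=np.array([[132,197],[123,288],[453,214],[444,306]])/7+[100,140]
W=unp(t,posts,86);print(W.round(1),W.mean(0))
print(unp(t,[[365,130]],170))
```

```text
0.232651325904013 [ 625.49693939 -235.99964536]
[[-0.5  0.1]
 [-0.   0.1]
 [ 0.5  0.3]
 [-0.5 -0.1]
 [-0.3  0.3]
 [ 0.7  0. ]
 [ 0.4 -0.1]
 [-0.2 -0.7]]
[[ 619.6131151  -213.68204961   42.        ]
 [ 627.6880528  -252.42896378   42.        ]]
platform [[627.4 258.7  56. ]
 [622.3  98.8  56. ]
 [473.6 103.2  56. ]
 [479.6 264.2  56. ]] [550.71723298 181.23593059  56.        ]
[[572.8 246.5  86. ]
 [536.  247.3  86. ]
 [567.6 116.5  86. ]
 [530.7 118.   86. ]] [551.78179725 182.07696308  86.        ]
[[ 664.67662999 -414.96361535  170.        ]]
```

Run:
```python
from h import *
bot.move_ptp([552,182,240],[np.pi,0,np.pi/2-.035])
bot.dwell(.3)
m=imaging.camera_model('wrist'); im=imaging.capture('wrist')
cv2.imwrite('pics/w2.png',im); cv2.imwrite('pics/w2b.png',cv2.resize(im[20:300,120:400],None,fx=2.1,fy=2.1,interpolation=cv2.INTER_CUBIC))
import pickle; pickle.dump(m,open('w2.pkl','wb'))
s=bot.get_state();print(s['t'],s['tcp_pos'],s['orientation'],s['qpos'])
```

```text
5.9167 [552.20216261 181.50934482 239.88600818] [-3.14144964e+00  4.85977607e-05  1.53491696e+00] [ 1.90623140e-01  3.79218020e-01 -9.25920301e-02  1.09913655e+00
 -1.52402632e-05  1.79729884e+00]
```

View pics/w2b.png

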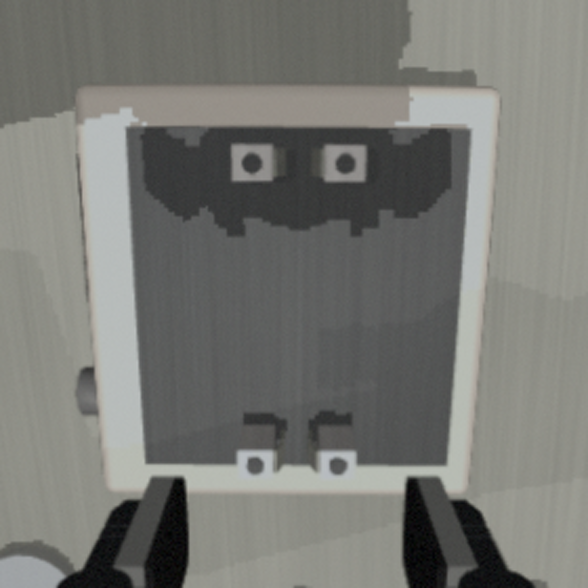

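Run:
```python
from h import *
import pickle
m=pickle.load(open('w2.pkl','rb'))
f=lambda L:np.array(L,float)/2.1+[120,20]
for nm,L,z in [('bolts',[[252,163],[345,163],[255,466],[338,466]],86),('inner',[[273,163],[323,163],[277,464],[317,464]],86),('yin',[[252,181],[345,181],[257,449],[337,449]],86),('yout',[[252,145],[345,145],[255,477],[338,477]],86),('plat',[[126,127],[471,127],[447,465],[146,465]],56)]:
    P=unp(m,f(L),z)[:,:2]; print(nm,P.round(1).tolist(),P.mean(0).round(2))
    d=(P[0]+P[1]-P[2]-P[3])/2 if nm!='plat' else P[0]+P[1]-P[2]-P[3]
    print(np.arctan2(-d[0],d[1]),np.linalg.norm(d))
```

```text
bolts [[540.3, 249.9], [577.1, 248.6], [534.6, 118.4], [571.9, 117.0]] [555.96 183.48]
-0.041881402367129596 131.63066659300662
inner [[548.6, 249.6], [568.4, 248.9], [544.5, 119.1], [562.4, 118.4]] [555.99 183.97]
-0.0386900653113658 130.610188403253
yin [[539.9, 242.9], [577.0, 241.6], [535.9, 126.7], [571.6, 125.4]] [556.1  184.16]
-0.04080359972557922 116.28190615243662
yout [[540.7, 256.8], [577.3, 255.5], [534.3, 113.0], [571.8, 111.5]] [555.98 184.2 ]
-0.041330123291517196 144.02895343889563
plat [[484.9, 266.5], [634.1, 261.1], [627.6, 100.9], [478.2, 106.5]] [556.18 183.76]
-0.04132522345073939 320.35571777795894
```

Run:
```python
from h import *
yaw=np.pi/2+.2327
bot.move_ptp([625.5,-236,120],[np.pi,0,yaw])
bot.movel([625.5,-236,50],max_speed=80)
print(bot.movel([625.5,-236,15],max_speed=40,threshold=6))
s=bot.get_state();print(s['t'],s['tcp_pos'],s['contact_force'])
bot.grip(0.0,60)
s=bot.get_state();print(s['t'],s['tcp_pos'],s['contact_force'],s['opening'],s['wrist_torque'])
bot.movel([625.5,-236,160],max_speed=90)
bot.dwell(.3)
s=bot.get_state();print(s['t'],s['tcp_pos'],s['contact_force'],s['opening'],s['wrist_torque'])
m=imaging.camera_model('wrist'); im=imaging.capture('wrist')
cv2.imwrite('pics/w3.png',im); cv2.imwrite('pics/w3b.png',cv2.resize(im,None,fx=1.5,fy=1.5,interpolation=cv2.INTER_CUBIC))
import pickle; pickle.dump((m,s),open('w3.pkl','wb'))
```

```text
False
9.5833 [ 625.72888262 -236.10731535   15.25811105] [0.46368592 0.1692342  0.29990272]
9.975 [ 625.358613   -236.26832818   15.43817311] [-2.24591656 -0.87025724  4.24551829] 0.15024813841625922 [-0.08628317  0.44935203 -0.02885295]
12.0333 [ 625.39773504 -235.97903187  159.77955735] [ 0.01438498 -0.47902564 -2.95228869] 0.1499713788547085 [-0.065906    0.02593545  0.00391758]
```

View pics/w3b.png

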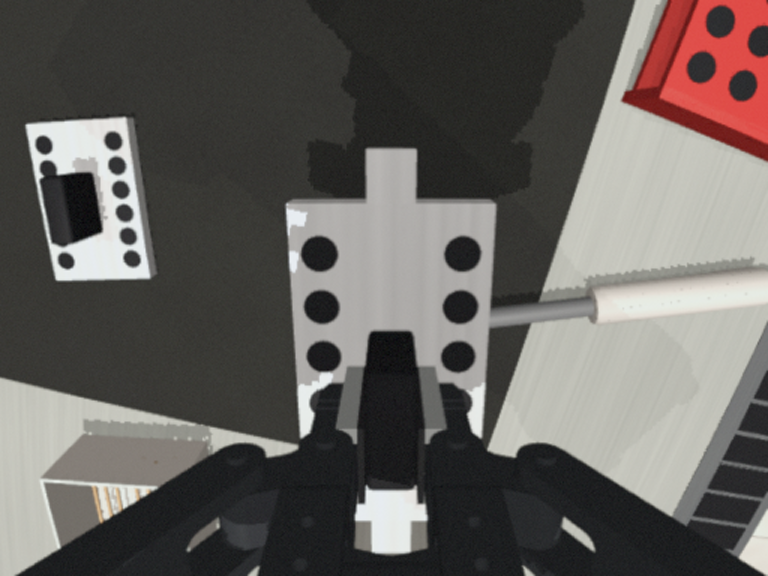

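Run:
```python
from h import *
import pickle
m,s=pickle.load(open('w3.pkl','rb'))
L=[[366,149],[416,149],[287,203],[496,203]]
M=np.array([[-7,71],[7,71],[-30,56],[30,56]])
for dz in (-6,-5.2,-4,-2):
    P=unp(m,np.array(L)/1.5,s['tcp_pos'][2]+dz)
    y=s['orientation'][2]-np.pi/2
    R=np.array([[np.cos(y),-np.sin(y)],[np.sin(y),np.cos(y)]])
    q=(P[:,:2]-s['tcp_pos'][:2])@R
    print(dz,q.round(1).tolist(),(q-M).mean(0))
```

```text
-6 [[-4.7, 71.9], [9.2, 71.9], [-27.6, 57.0], [32.4, 56.9]] [2.35039799 0.92790468]
-5.2 [[-4.6, 71.9], [9.2, 71.9], [-27.4, 57.1], [32.3, 57.0]] [2.34784631 0.9998359 ]
-4 [[-4.6, 72.0], [9.1, 72.0], [-27.2, 57.2], [32.0, 57.2]] [2.34401879 1.10773275]
-2 [[-4.5, 72.1], [9.0, 72.1], [-26.8, 57.5], [31.6, 57.5]] [2.33763959 1.28756081]
```

Run:
```python
from h import *
import pickle
rot=[np.pi,0,np.pi/2-.041]
bot.move_ptp([553.5,183.5,160],rot)
bot.movel([553.5,183.5,118],max_speed=60)
bot.dwell(.4)
s=bot.get_state();print(s['t'],s['tcp_pos'],s['contact_force'],s['opening'],s['orientation'])
m=imaging.camera_model('wrist'); im=imaging.capture('wrist')
cv2.imwrite('pics/w4.png',im); cv2.imwrite('pics/w4b.png',cv2.resize(im[40:300,140:400],None,fx=2.25,fy=2.25,interpolation=cv2.INTER_CUBIC))
cv2.imwrite('pics/s4.png',cv2.resize(imaging.capture('scene')[200:360,270:470],None,fx=3.7,fy=3.7,interpolation=cv2.INTER_CUBIC))
pickle.dump((m,s),open('w4.pkl','wb'))
```

```text
14.9 [553.58103074 183.53294969 118.19753282] [ 0.32216077  1.28976091 -2.97116107] 0.1479003104403264 [ 3.14129217e+00 -9.41966982e-05  1.52981040e+00]
```

View pics/w4b.png

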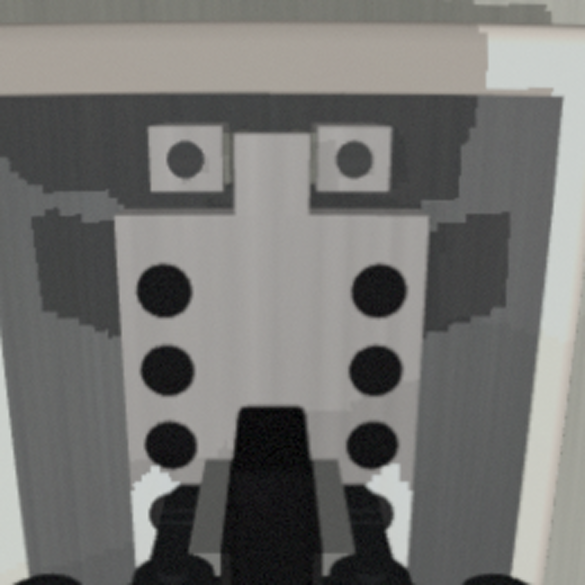

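View pics/s4.png

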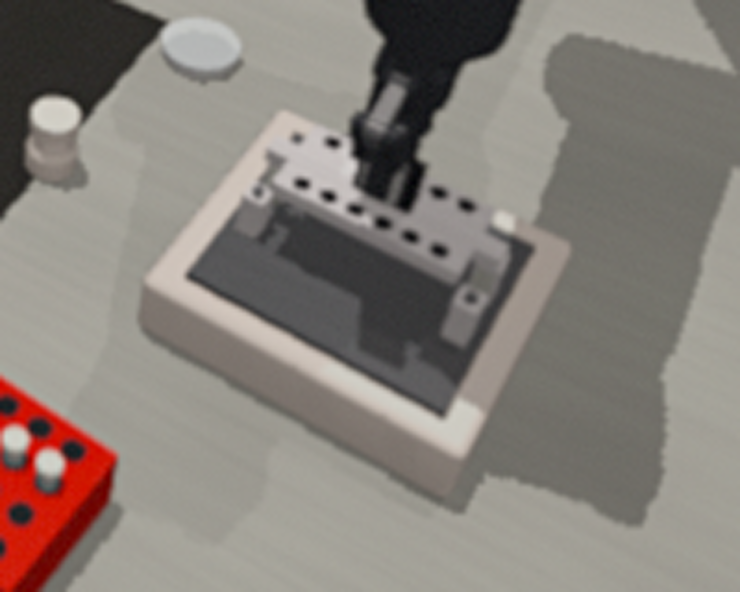

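Run:
```python
from h import *
import pickle
m,s=pickle.load(open('w4.pkl','rb'))
y=-.041
R=np.array([[np.cos(y),-np.sin(y)],[np.sin(y),np.cos(y)]])
f=lambda L,z:((unp(m,np.array(L)/2.25+[140,40],z)[:,:2]-s['tcp_pos'][:2])@R)
q=f([[234,133],[310,133],[115,214],[430,214]],s['tcp_pos'][2]-5.2)
print(q.round(1).tolist(),(q-np.array([[-7,71],[7,71],[-30,56],[30,56]])).mean(0))
p=f([[148,192],[223,192],[316,192],[391,192]],86);print(p.round(1).tolist(),p.mean(0)-[0,58.5])
p=f([[185,160],[354,160]],86);print(p.round(1).tolist(),p.mean(0)-[0,65.5])
```

```text
[[-4.6, 72.6], [9.5, 72.6], [-27.4, 57.7], [32.5, 57.7]] [2.51408499 1.66706495]
[[-25.1, 58.9], [-8.3, 58.8], [12.4, 58.8], [29.1, 58.8]] [2.01556798 0.30171543]
[[-16.6, 65.8], [20.6, 65.8]] [2.02117518 0.30076544]
```

Run:
```python
from h import *
x,y=553.13,182.35
bot.movel([x,y,118],max_speed=30)
bot.dwell(.2)
def st(r):
    s=bot.get_state();print(r,round(s['t'],2),s['tcp_pos'].round(2),s['contact_force'].round(2),s['wrist_torque'].round(2),round(s['opening'],3))
    return s
st(0)
r=bot.movel([x,y,94],max_speed=25,threshold=5); st(r)
if not r:
    z=94
    while z>80:
        z-=2
        r=bot.movel([x,y,z],max_speed=12,threshold=15); s=st(r)
        if r or s['contact_force'][2]>15: break
```

```text
0 15.45 [553.12 182.33 117.99] [ 0.49  0.52 -2.41] [-0.   -0.02 -0.01] 0.151
False 16.56 [553.29 182.39  94.18] [-0.76 -0.37 -3.73] [-0.01  0.    0.05] 0.155
False 16.88 [553.14 182.4   92.02] [-0.13  0.12 -3.37] [ 0.06 -0.01  0.04] 0.154
False 17.19 [553.23 182.38  90.07] [ 0.45 -0.5  -0.5 ] [ 0.06 -0.    0.02] 0.154
False 17.51 [553.28 182.42  88.12] [-1.09  0.65  0.51] [0.06 0.13 0.03] 0.15
False 17.82 [553.11 182.37  85.75] [ 0.19 -0.33 -0.88] [ 0.1  -0.   -0.01] 0.153
False 18.14 [553.04 182.31  83.67] [ 0.45 -0.21 -1.06] [ 0.08 -0.08 -0.02] 0.151
False 18.46 [553.04 182.3   81.79] [ 0.05 -0.16 -1.8 ] [ 0.09 -0.06  0.03] 0.152
False 18.77 [553.06 182.33  79.85] [-0.92  0.7  -1.43] [ 0.02 -0.08  0.01] 0.152
```

Run:
```python
from h import *
im=imaging.capture('wrist')
cv2.imwrite('pics/w5b.png',cv2.resize(im[40:300,140:400],None,fx=2.25,fy=2.25,interpolation=cv2.INTER_CUBIC))
```

```text
(no output)
```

View pics/w5b.png

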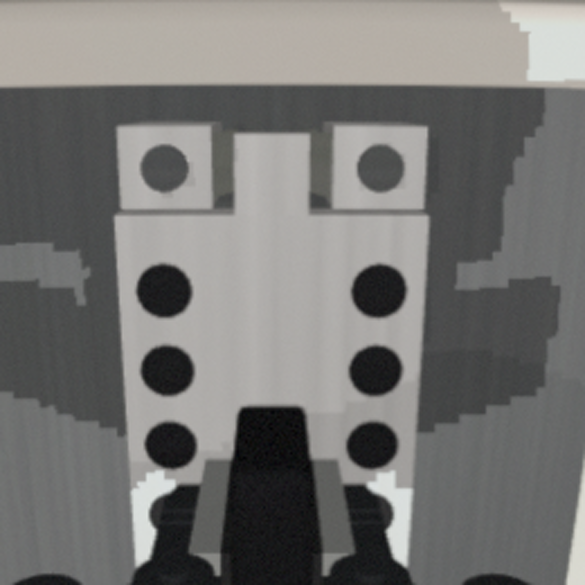

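The near ear (234–310, row 133) sits centrally between the posts (inner edges 212 and 332). It hasn't slipped in the hand, so I'll keep going down by feel.

Run:
```python
from h import *
x,y=553.08,182.33
def st(r):
    s=bot.get_state();print(r,round(s['t'],2),s['tcp_pos'].round(2),s['contact_force'].round(2),s['wrist_torque'].round(2),round(s['opening'],3))
    return s
z=80
while z>68.5:
    z-=1 if z>74 else .5
    r=bot.movel([x,y,z],max_speed=10,threshold=15); s=st(r)
    if r or s['contact_force'][2]>15: break
im=imaging.capture('wrist')
cv2.imwrite('pics/w6b.png',cv2.resize(im[40:300,140:400],None,fx=2.25,fy=2.25,interpolation=cv2.INTER_CUBIC))
cv2.imwrite('pics/s6.png',cv2.resize(imaging.capture('scene')[200:360,270:470],None,fx=3.7,fy=3.7,interpolation=cv2.INTER_CUBIC))
```

```text
False 19.07 [553.05 182.35  78.94] [ 0.88  0.69 -1.  ] [ 0.08 -0.03  0.01] 0.15
False 19.32 [553.06 182.34  77.95] [ 0.36  1.33 -0.33] [ 0.   -0.08 -0.05] 0.151
False 19.57 [553.08 182.35  76.91] [ 0.48  0.8  -1.78] [0.04 0.   0.06] 0.153
False 19.82 [553.06 182.35  75.9 ] [ 0.65  0.51 -0.48] [ 0.08 -0.02  0.01] 0.15
False 20.07 [553.03 182.33  74.89] [-0.34  1.1  -0.78] [ 0.07 -0.01 -0.01] 0.152
False 20.32 [553.04 182.32  73.89] [ 0.42  1.16 -1.  ] [ 0.06 -0.06 -0.07] 0.15
False 20.57 [553.06 182.32  73.46] [ 0.67  0.5  -1.14] [ 0.02 -0.05 -0.02] 0.152
False 20.82 [553.07 182.33  73.01] [ 0.57  0.29 -1.12] [ 0.04 -0.04 -0.02] 0.154
False 21.07 [553.08 182.32  72.45] [ 0.   -0.22 -0.94] [ 0.03  0.03 -0.  ] 0.155
False 21.32 [553.03 182.33  71.93] [-0.02  0.31  0.11] [ 0.01 -0.02  0.02] 0.151
False 21.57 [553.03 182.35  71.46] [ 0.03 -0.04 -0.47] [ 0.03 -0.05  0.02] 0.147
False 21.82 [553.11 182.33  71.37] [-0.92 -0.22  4.72] [-0.07  0.38 -0.05] 0.153
False 22.07 [553.13 182.36  71.39] [-1.87  0.79  9.09] [-0.13  0.64  0.02] 0.152
False 22.32 [553.13 182.34  71.35] [-5.02 -0.12 12.04] [-0.23  0.91 -0.03] 0.155
False 22.57 [553.16 182.37  71.35] [-4.38 -1.9  15.61] [-0.3   1.19 -0.03] 0.151
```

View pics/w6b.png

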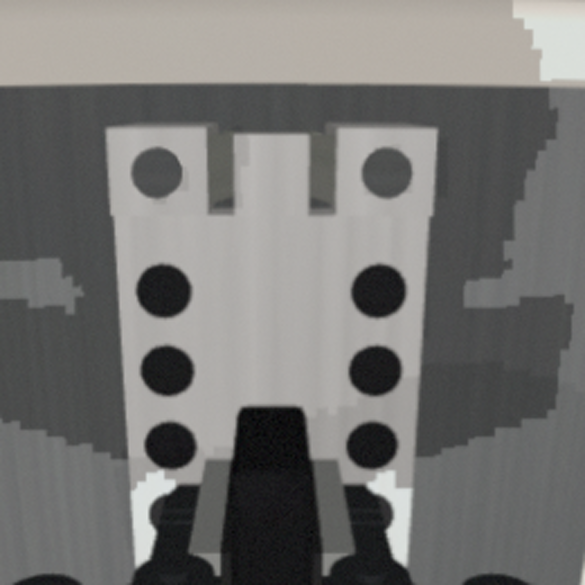

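View pics/s6.png

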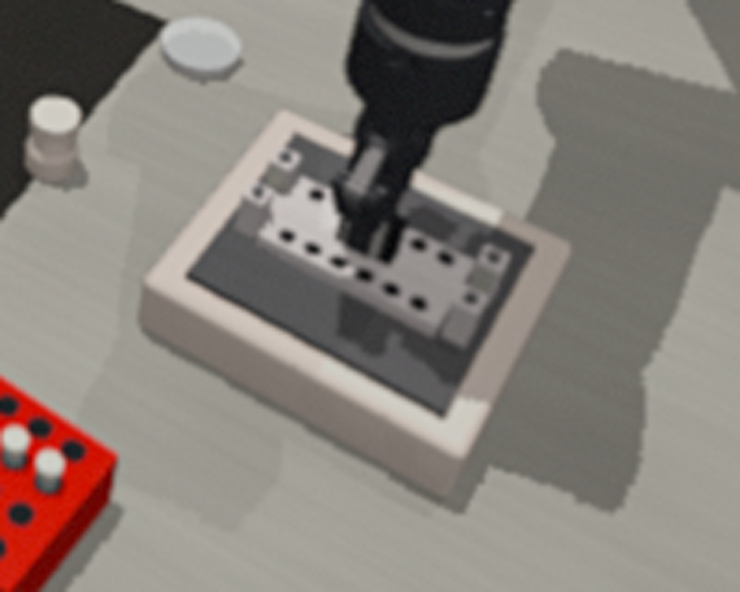

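It hit a hard stop at TCP z = 71.35, where 71.3 was expected. I'll relax the push, let go, retreat and check.

Run:
```python
from h import *
import pickle
x,y=553.08,182.33
bot.movel([x,y,71.2],max_speed=10); s=bot.get_state(); print(s['contact_force'],s['tcp_pos'])
bot.grip(0.5); s=bot.get_state(); print(s['contact_force'],s['tcp_pos'],s['opening'])
bot.movel([x,y,120],max_speed=50)
bot.movel([x,y,240],max_speed=120); bot.dwell(.4)
s=bot.get_state(); print(s['t'],s['contact_force'],s['tcp_pos'])
m=imaging.camera_model('wrist'); im=imaging.capture('wrist')
pickle.dump((m,s),open('w7.pkl','wb'))
cv2.imwrite('pics/w7b.png',cv2.resize(im[20:300,120:400],None,fx=2.1,fy=2.1,interpolation=cv2.INTER_CUBIC))
cv2.imwrite('pics/s7.png',imaging.capture('scene'))
```

```text
[-2.86650499 -1.03754623  5.74561784] [552.93749841 182.37518648  71.38957649]
[-0.27395304  1.02633188  0.09820249] [553.00396373 182.30476374  70.90402676] 0.504528894014219
26.0583 [-0.30276366 -0.03404889  0.55964054] [552.99546655 182.30070396 239.78282097]
```

View pics/w7b.png

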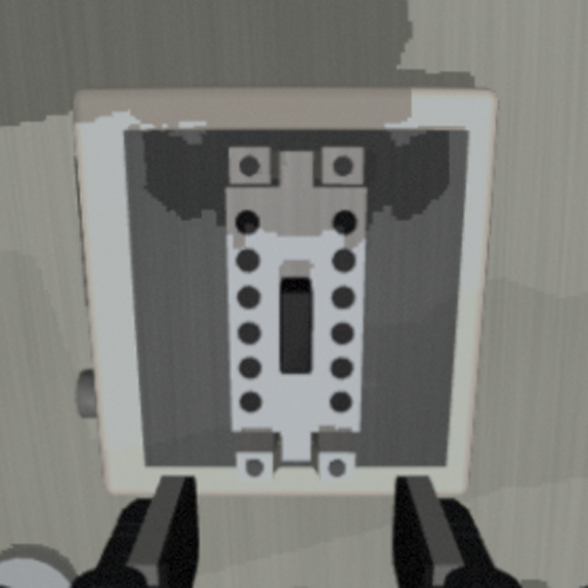

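View pics/s7.png

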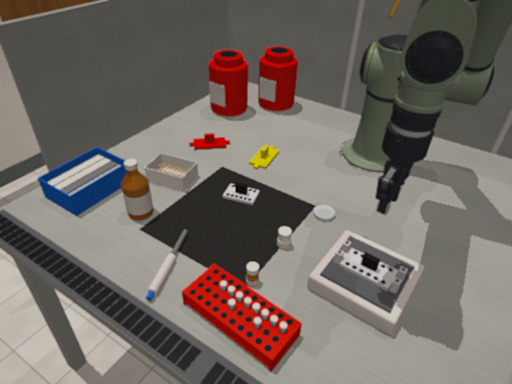

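Run:
```python
from h import *
import pickle
m,s=pickle.load(open('w7.pkl','rb'))
P=unp(m,np.array([[226,187],[367,187],[361,432],[232,432]])/2.1+[120,20],66)[:,:2]
print(P.round(1).tolist(),P.mean(0),[np.linalg.norm(P[i]-P[i-1]).round(1) for i in range(4)])
bot.sign_off()
```

```text
[[528.6, 240.8], [588.7, 238.3], [584.5, 125.5], [523.6, 128.1]] [556.31807627 183.19018936] [np.float64(112.8), np.float64(60.1), np.float64(112.9), np.float64(60.9)]
the job is handed in; nothing more can be done
```

The eared plate is in the bracket with both ears in their slots, home on the platform, released and handed in at about 26 s of the 72 s.

**Placing:** I took the plate by its black bar and lined it up over the slots using the wrist camera. Then I lowered it in 0.5 to 2 mm steps. At no step reading was the push above about 16 N.

**Last checks:**
- **Height:** it hit a hard stop at TCP z = 71.35 mm, against 71.3 mm expected for the plate fully home.
- **Position:** after release, the wrist image puts the plate's outline within about 1 mm of the bracket's middle. Its measured size is 60 x 113 mm (true size 60 x 112 mm), as expected for a plate lying flat at that height.
- **Surroundings:** the gripper is clear, with about 0 N on the tool, and by eye in the last scene picture the other things are where they were.

**What disagreed:**
- **Insertion force:** the clips gave only about 2 to 4 N, less than the 4 to 14 N described. I relied on the hard stop and the pictures to confirm the plate was home.
- **Cameras:** the top and wrist cameras differed by about 4 mm on the bracket's middle. The wrist camera also showed the held plate about 2.4 mm off in x, so I lined up by comparing plate and posts in the same image.

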